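Take the hub nut off the disc sander

ROBOT

A 6-joint arm with a two-finger parallel gripper is mounted at the origin on a cart in front of the work surface, level with it; the furniture and walls round the work are solid. World frame = base frame: x ahead of the robot, y to its left, z up, the work surface at z = 0. Lengths are in mm, angles in rad, forces in N, time in s.
With the tool pointing down it reaches from about 275 to 750 mm from the base axis. Payload 10.2 kg.
Tool frame: the origin (TCP) lies at the very end of the fingers, on their centre line; the grasp point (between the pads) lies 19 mm behind it (ctrl.tcp_to_grasp is the distance from the TCP to the grasp point, in mm); z points along the fingers, y is the direction in which the jaws open and shut (so a half turn about z gives the same grasp; the last joint's range is limited). The gripper opens to 85 mm and grips with 20 to 120 N. Pads are 22 mm wide; open, the fingers measure 114 mm over their backs; the gripper's body (76 mm by 85 mm) begins 54 mm behind the grasp point. The pads swing forward as they close: fully open they stand 13 mm farther back than shut.
Start: joints at [1.063, 0.313, 1.498, -0, 1.331, -0.223], TCP at [147.52, 503.854, 231.294] pointing down, gripper open.
Joint ranges: [-2.94, 2.94], [-0.97, 2.17], [0.19, 2.56], [-1.23, 4.37], [0.02, 3.11], [-2.88, 2.88]. Speed limits (rad/s): [2.39, 2.39, 3.01, 3.14, 3.14, 3.14].

INTERFACE

Orientations are given as a unit quaternion [w, x, y, z].
In Python, from rig import ctrl, cams, job gives the robot as it stands. The module is installed in compiled form; this text tells all that it offers.
- The arm moves only by the tool drive_tool, never from a script. Its arguments are lists of equal length, an entry for each row: "gripper": the opening, from 0 (shut) to 1 (fully open); "dp": the shift along the tool's x, y, z normalised to -1 to 1, where 1 is 0.2 m, a list of three; "twist": the turn about the tool's z normalised to -1 to 1, where 1 is 90 degrees. In form: {"gripper": [gripper, ...], "dp": [[tx, ty, tz], ...], "twist": [twist, ...]}. A call has 1 to 20 rows; each row is the pose to reach, as a shift and turn from the pose commanded when the call began, along the tool's axes at that moment; what a row does not reach only later rows make up. A row lasts 1/10 s, in which the tool goes at most 50 mm and 8.59 degrees, less where a joint would pass 70% of its speed; a pose out of reach is approached as far as the arm can. A call with a number of a shift or a turn outside -1 to 1 is refused whole. A call with a gripper value outside its range is refused whole. The fingers move at their own pace and stop on an object; "newtons" is the grip in N (left out, the last holds). Time passes only in rows, so rows that repeat a pose let the fingers close. It gives the time, the measured TCP pose, the force and the opening at its end, in the units of the state.
- ctrl.sense(): the state, without advancing time (a new reading comes with each control period).
- cams.capture(name): name is "scene" or "top"; returns a dict with "pixels" (400x640x3 uint8, red, green, blue), "camera_matrix" (3x3 intrinsics, pixels), "k1" (the pictures are not rectified: a ray, as slopes to the right and down, at radius r is drawn at 1 + k1 r^2 times it, then the intrinsics apply), "xyz" and "orientation" of the camera in the world. Camera axes: x right, y down, z forward; pixel columns grow to the right and rows downward; lengths in mm; the calibration is good to about 2 mm. A picture is of the moment at which its call begins. There is no depth.
- job.finish_job(): hands the job in, once; it reports no verdict.
The state is a dict: "time_s": time; "joints": joint angles; "dq": joint speeds; "tau": joint torques, N m; "eef_pos": TCP position; "ee_rot": TCP orientation; "force": force on the tool from outside, world axes, zero at the start; "wrist_torque": the same for the moment, N m; "grip_width": opening from 0.0 (shut) to 1.0 (fully open).
Only numpy, scipy, OpenCV 4.12 (cv2) and the standard library are available. Lean on these libraries where they do the work, as an engineer would, in place of code of your own. Each camera call takes 0.05 s, during which the arm holds its last target.

TASK

The abrasive disc on the bench sander is due for a change. Lift the yellow hub guard out of its posts, stand it upright in a free slot of the wooden rack, fully down and about centred, and let go of it; then unscrew the brass hub nut - nobody remembers whether this spindle has a right-hand or a left-hand thread, so find out by trying which way it loosens - and lift it off. Finish while still holding the nut still in the gripper, at least 5 cm clear above the top of the bare spindle, and leave the spare discs and everything else on the table where they are.

Things in the scene. Friction and masses are not known exactly. Their poses are not given: they have to be found in the camera images.
- sander: grey bench disc sander, fixed, housing 200 x 162 mm (x -82 to 118), 60 mm high. Origin on the table under the upright spindle axis; z up, x to its back. Abrasive disc 100 mm across, face at z 74; on it a steel clamping washer 58 mm across, top at z 78, the nut's seat. Motor box at the back: x 69 to 115, y -66 to 66, up to z 117 mm
- spindle_top (a point): middle of the spindle's top end, 110.5 mm above the table, inside the nut at the start (nut rim 34 mm above its seat clears it). The spindle is locked; it has a coarse two-start quick thread, lead 22 mm per turn, right-handed (nut loosens anticlockwise seen from above) or left-handed (clockwise). The nut has about 1 mm of play up and down on it and stays put when let go
- guard_seat (a point): middle between the sander's two guard posts, at the height of their channel floors (80 mm above the table), 42 mm in front of the spindle axis. The posts are upright U channels 60 mm either side of it, 18 mm wide, channel gap 8 mm, top 112 mm above the table
- hub_nut: brass hexagonal cap nut, loose, 0.16 kg, 46 mm high with its dome; hexagon 40 mm across flats, 46 over corners, from z 6 to 38, on a flange 52 mm across. Origin on its axis at the open lower rim; flats face 30, 90, 150.. degrees from its x. Starts seated: the wrong way it stops firmly within 8 degrees; the right way it turns freely, rises from 25 degrees on, is off the thread after about 190
- hub_guard: yellow guard plate, loose, 0.14 kg, 5 mm thick (x is its normal), 116 mm wide (y), 130 mm high (z), black rubber pull in the middle of the top: 12 mm thick, 40 mm wide, z 102 to 130. Origin at the middle of its lower edge. Starts upright in the sander's posts, too close in front of the nut for a gripper to turn it; lifts straight up out of them
- rack: wooden slotted rack, fixed, 148 mm long (x), 86 mm wide (y), 45 mm high; origin on the table under its centre. Five slots along y at x -52, -26, 0, 26, 52 mm, cut in two combs at y -37 to -23 and 23 to 37: 8 mm wide, mouths flared to 16 mm over the top 9 mm, slot floor z 16 mm. A plate in a slot stands square to the rack's x axis
- spare_brown: spare abrasive disc, loose, 100 mm across, 5 mm thick, brown face, on edge in the rack's slot at x -52 mm; origin at its centre, x along its axis
- spare_grey: the same with a grey face, in the rack's slot at x -26 mm
- spare_green: the same with a green face, in the rack's slot at x 26 mm; the slots at x 0 and 52 mm are free
- bowl_left: white bowl, 86 mm across, 53 mm high, at the left of the table; origin under its centre
- bowl_right: white bowl, 78 mm across, 43 mm high, at the right; origin under its centre
- bowl_back: restored bowl, 130 mm across, 61 mm high, at the back; origin under its centre
- brush: flat wooden brush, 26 x 220 x 12 mm, at the back right, long axis y; origin under its centre
- cork_block: cork sanding block, 50 x 76 x 28 mm, behind the middle of the work place; origin under its centre
- sherd: red potsherd, 52 x 47 x 12 mm, at the back; origin under its centre
There are look-alikes about, which are no part of the job. Of the things like the hub_nut, leave any that is green or turquoise; of the rest the larger one is meant.

How it is judged:
By the outcome, as a careful person would: the job done as asked, in the order asked, and still so for the second after the job is handed in, while the arm keeps its last pose, push and grip.
It also fails if it takes over 72 s, if anything falls off the work surface, if the arm or the gripper's body presses on something with over 40 N, if the wrist force passes 120 N, or if a joint passes its speed limit or range.

## Working session

There is one attempt and no reset: what is moved stays moved. The work goes in short steps, Python scripts to look and compute and a tool call to move; the robot and the scene stay as the last step left them, time stands still between calls to the robot, and variables do not carry over. Pictures are saved under pics/ and viewed, and the job is handed in when it is done.

Besides the shell and the picture viewer there is one more tool, called after "Emit:" as name([rows], argument=value, ...), one row to a line, values as JSON. drive_tool: Moves the arm, as the interface text tells. Scaled input: -1 to 1 covers 0.2 m each way for a shift and 90 degrees each way for a turn. Its arguments: {"type":"object","properties":{"gripper":{"type":"array","items":{"type":"number"}},"dp":{"type":"array","items":{"type":"array","items":{"type":"number"}}},"twist":{"type":"array","items":{"type":"number"}},"newtons":{"type":"number"}},"required":["gripper","dp","twist"]}

```bash
mkdir -p pics; python3 - <<'E'
from rig import ctrl,cams,job
import cv2,numpy as np,pickle
print(ctrl.sense(), ctrl.tcp_to_grasp)
for n in ("scene","top"):
    c=cams.capture(n); pickle.dump(c,open(f"{n}0.pkl","wb"))
    print(n,c["camera_matrix"],c["k1"],c["xyz"],c["orientation"])
    cv2.imwrite(f"pics/{n}0.png",c["pixels"][:,:,::-1])
E
```

```text
{'time_s': 0.0, 'joints': array([ 1.06259126e+00,  3.13444591e-01,  1.49845544e+00,  2.32649498e-05,
        1.33104328e+00, -2.23386699e-01]), 'dq': array([ 3.16224062e-04,  2.95458643e-06,  7.44133243e-04, -2.66345788e-04,
       -1.26520735e-04, -2.74367800e-04]), 'tau': array([-2.48440570e-03, -4.12261748e+01, -2.59744495e+01, -2.68487529e-04,
        4.10188732e-03,  4.76750517e-05]), 'eef_pos': array([147.37893031, 503.60428653, 230.73095015]), 'ee_rot': array([-2.52110152e-04,  1.41931031e-01,  9.89876319e-01, -6.26606437e-04]), 'force': array([-1.42448291,  0.88567649,  0.58474464]), 'wrist_torque': array([0.02581695, 0.04310666, 0.03193957]), 'grip_width': 1.0012538832362234} 18.700000000000003
scene [[369.29766743   0.         315.73286101]
 [  0.         369.29766743 199.20605221]
 [  0.           0.           1.        ]] 0.009710611655397435 [186.20861174 534.52926475 761.21096977] [ 0.12047099 -0.29807762  0.87688616 -0.35736135]
top [[487.00412946   0.         311.78233202]
 [  0.         487.00412946 194.42104828]
 [  0.           0.           1.        ]] -0.11045776024339735 [ 454.73376668  -22.70084147 1270.37581104] [-0.03854346  0.71296529 -0.69959153  0.02768736]
```

View pics/scene0.png

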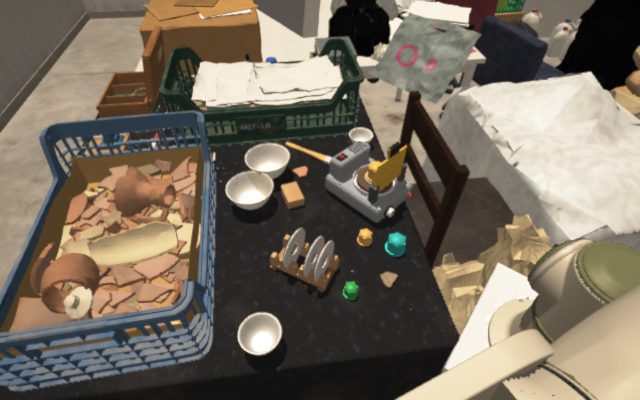

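View pics/top0.png

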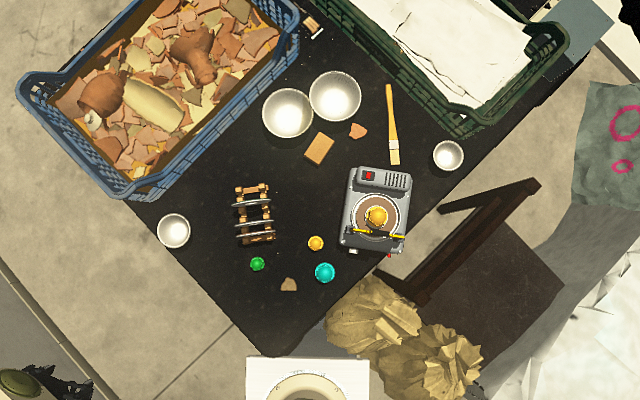

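The top view shows the sander near (376,212), with the yellow guard as a thin strip at about (378,233) and the rack at (253,214). Nut-like candidates are the brass one on the sander (376,215), a small brass one (316,243), a turquoise one (325,272) and a green one (257,264). The one on the sander fits: it is brass, the larger of the two, and on the spindle. I'll confirm this in enlarged crops.

```bash
cat > h.py <<'E'
import numpy as np,cv2,pickle
from scipy.spatial.transform import Rotation as R
def rot(q): return R.from_quat([q[1],q[2],q[3],q[0]])
def ray(c,u,v):
    K=c["camera_matrix"];x=(u-K[0,2])/K[0,0];y=(v-K[1,2])/K[1,1]
    rd=np.hypot(x,y);r=rd
    for _ in range(30): r=rd/(1+c["k1"]*r*r)
    s=r/rd if rd>0 else 1
    d=rot(c["orientation"]).apply([x*s,y*s,1]); return np.array(c["xyz"]),d
def onz(c,u,v,z):
    o,d=ray(c,u,v); return o+d*(z-o[2])/d[2]
def proj(c,p):
    q=rot(c["orientation"]).inv().apply(np.array(p)-c["xyz"]);x=q[0]/q[2];y=q[1]/q[2]
    f=1+c["k1"]*(x*x+y*y);K=c["camera_matrix"];return np.array([K[0,0]*x*f+K[0,2],K[1,1]*y*f+K[1,2]])
def tri(c1,p1,c2,p2):
    o1,d1=ray(c1,*p1);o2,d2=ray(c2,*p2)
    t=np.linalg.lstsq(np.stack([d1,-d2],1),o2-o1,rcond=None)[0]
    a=o1+d1*t[0];b=o2+d2*t[1];return (a+b)/2,np.linalg.norm(a-b)
def load(n): return pickle.load(open(n+".pkl","rb"))
def crop(c,u0,v0,u1,v1,k,fn):
    im=c["pixels"][v0:v1,u0:u1,::-1];cv2.imwrite(fn,cv2.resize(im,None,fx=k,fy=k,interpolation=cv2.INTER_CUBIC))
E
python3 - <<'E'
from h import *
t=load("top0");s=load("scene0")
crop(t,330,155,420,260,5,"pics/ts.png")
crop(t,220,170,340,290,5,"pics/tr.png")
crop(s,315,125,420,225,5,"pics/ss.png")
crop(s,260,215,415,305,5,"pics/sr.png")
E
```

```text
(no output)
```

View pics/ts.png

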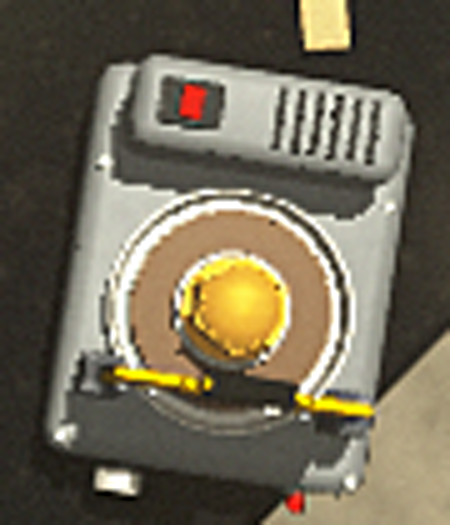

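View pics/tr.png

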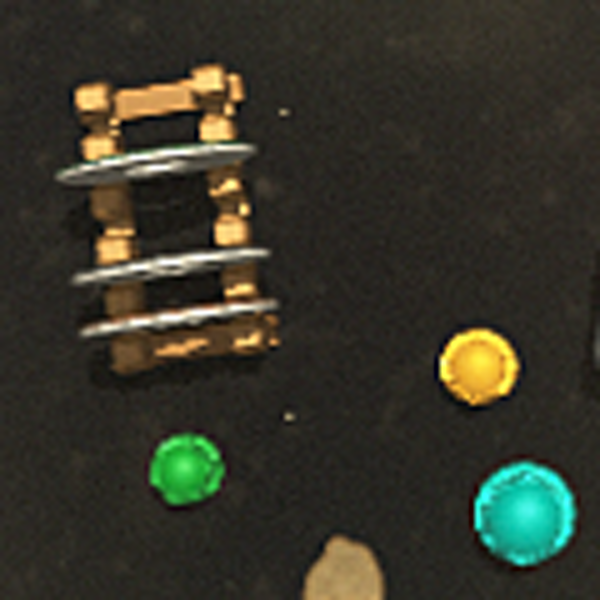

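View pics/ss.png

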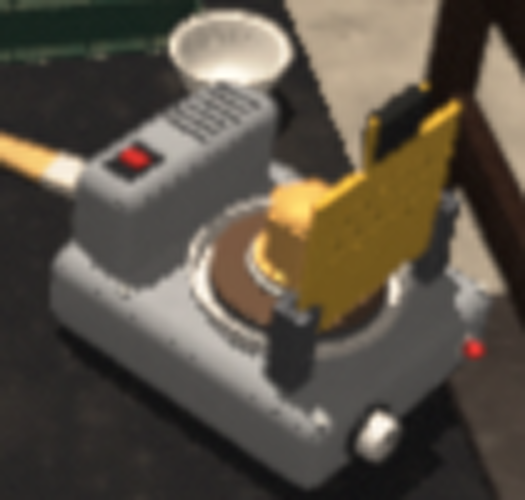

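View pics/sr.png

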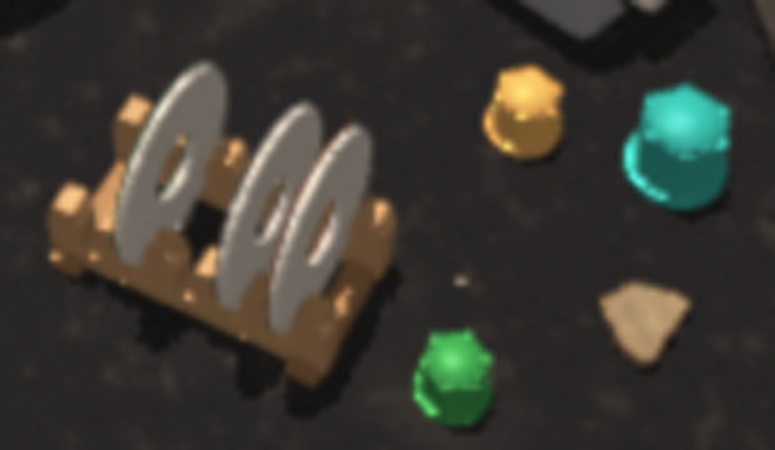

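```bash
python3 - <<'E'
from h import *
t=load("top0");s=load("scene0")
for a,b in [((352,229.2),(377.4,168)),((404.4,237),(407,145))]: print("guard corner",tri(t,a,s,b))
print("nut dome",onz(t,377.2,216,122))
# masks
im=cv2.cvtColor(t["pixels"],cv2.COLOR_RGB2HSV)
def m(c,lo,hi,box):
    h=cv2.cvtColor(c["pixels"],cv2.COLOR_RGB2HSV);k=cv2.inRange(h,lo,hi);z=np.zeros_like(k);u0,v0,u1,v1=box;z[v0:v1,u0:u1]=k[v0:v1,u0:u1];return z
k=m(t,(18,140,90),(35,255,255),(345,195,415,245))
n,l,st,ce=cv2.connectedComponentsWithStats(k)
for i in range(1,n):
    if st[i,4]>8: print(st[i],ce[i])
# disc brown
k=m(t,(3,40,80),(17,140,220),(345,185,410,240))
p=np.argwhere(k)[:,::-1].astype(np.float32)
hull=cv2.convexHull(p);print("brown ellipse",cv2.fitEllipse(hull), len(p))
# rack wood
k=m(t,(5,70,60),(22,255,255),(228,178,278,250))
p=np.argwhere(k)[:,::-1].astype(np.float32)
r=cv2.minAreaRect(p);print("rack",r,cv2.boxPoints(r).tolist())
for z in (45,):
    for q in cv2.boxPoints(r): print(onz(t,*q,z))
# housing
k=m(t,(0,0,70),(179,40,200),(330,155,420,262))
n,l,st,ce=cv2.connectedComponentsWithStats(k);i=1+np.argmax(st[1:,4]);p=np.argwhere(l==i)[:,::-1].astype(np.float32)
r=cv2.minAreaRect(p);print("house",r);
for q in cv2.boxPoints(r): print(q,onz(t,*q,60))
E
```

```text
guard corner (array([480.83665713, -96.77493463, 173.09236221]), np.float64(0.04871653593407367))
guard corner (array([ 464.66152005, -214.24857004,  179.10374986]), np.float64(1.2788340202562531))
nut dome [ 514.17521017 -159.3362034   122.        ]
[366 207  21  19 294] [376.65986395 215.84013605]
[353 228  20   6  56] [362.48214286 230.41071429]
[389 234  16   5  45] [395.88888889 235.71111111]
brown ellipse ((377.2574157714844, 218.11395263671875), (41.16265106201172, 62.45039749145508), 132.87844848632812) 675
rack ((256.490234375, 213.29115295410156), (60.28366470336914, 40.95572280883789), 87.33700561523438) [[234.63406372070312, 184.13330078125], [275.5455627441406, 182.23043823242188], [278.3464050292969, 242.44900512695312], [237.43490600585938, 244.35186767578125]]
[592.42844836 194.16360688  45.        ]
[599.10511744  89.83771637  45.        ]
[447.08528815  78.83410657  45.        ]
[440.02397918 182.005537    45.        ]
house ((376.0, 208.99998474121094), (64.47224426269531, 81.65471649169922), 8.746162414550781)
[337.93063 244.45085] [445.16895241 -70.11563805  60.        ]
[350.34683 163.74565] [647.43927999 -98.3080734   60.        ]
[414.06937 173.54912] [ 625.64727812 -258.87060865   60.        ]
[401.65317 254.25432] [ 423.65716674 -228.30656759   60.        ]
```

```bash
python3 - <<'E'
from h import *
t=load("top0");s=load("scene0")
f=lambda a:(220+a[0]/5,170+a[1]/5)
C=[]
for n,a,b in [("green",(57,178),(257,150)),("grey",(73,278),(270,252)),("brown",(80,332),(278,303))]:
    A=onz(t,*f(a),60.4);B=onz(t,*f(b),60.4);d=A-B
    print(n,A,B,np.linalg.norm(d),(A+B)/2,"ang",np.degrees(np.arctan2(-d[0],d[1]))); C.append((A+B)/2)
print(C[0]-C[2], np.degrees(np.arctan2(*(C[0]-C[2])[1::-1])))
crop(t,225,175,285,250,10,"pics/tr2.png")
crop(s,265,222,345,295,9,"pics/sr2.png")
E
```

```text
green [536.482825   197.73519288  60.4       ] [552.43188465  97.60967831  60.4       ] 101.38782556090118 [544.45735482 147.67243559  60.4       ] ang 9.050645017182314
grey [486.6467718 188.0080358  60.4      ] [501.62985359  89.75730428  60.4       ] 99.3866137054414 [494.1383127  138.88267004  60.4       ] ang 8.670713254958022
brown [459.8564315  183.63869731  60.4       ] [476.37524685  85.11971995  60.4       ] 99.89424487375281 [468.11583917 134.37920863  60.4       ] ang 9.518324459284466
[76.34151565 13.29322696  0.        ] 9.877784001990072
```

View pics/tr2.png

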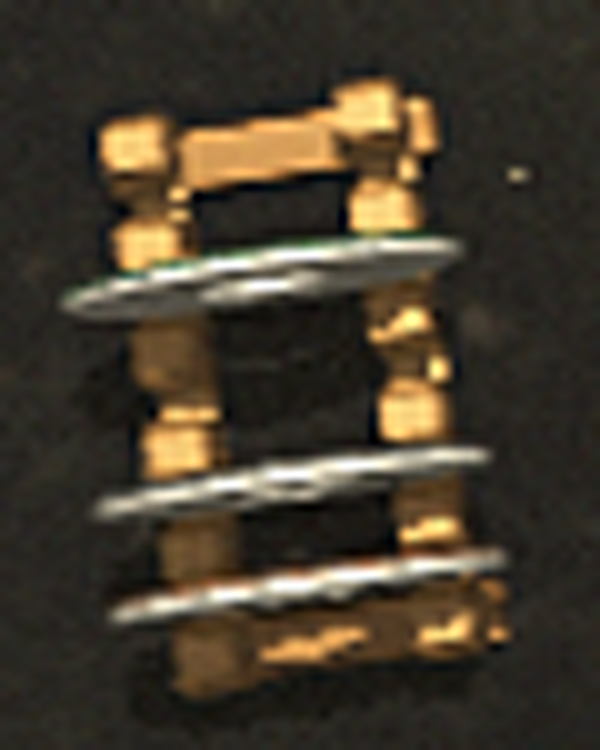

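View pics/sr2.png

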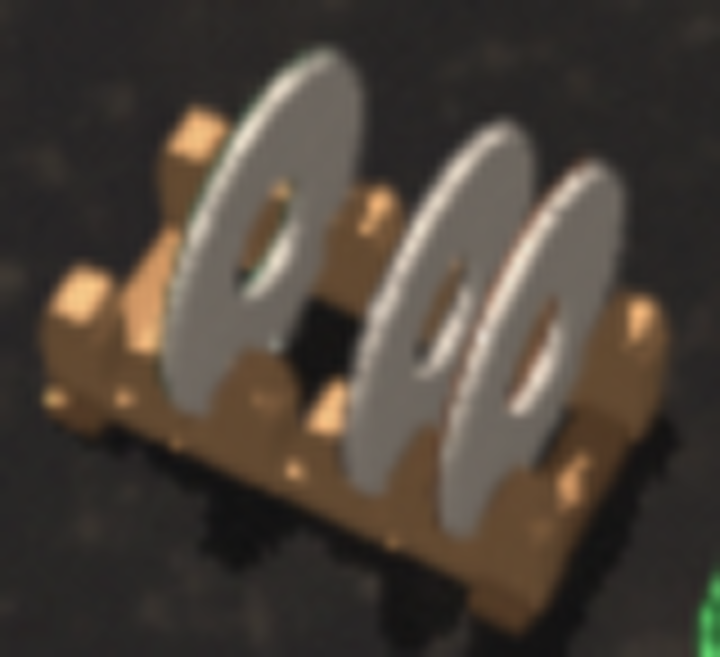

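The enlarged crops confirm it: the brass hexagonal nut on the sander (377,216) is clearly larger than the loose brass one (316,243), so it is the target. Rack slots 0 and 52 are free. In the top view the 52 slot lies beyond the green disc, and I'll use that end slot. Next I'll check the rack from its tooth tops and plan the first move.

```bash
cat >> h.py <<'E'
def plan(p,head,s=None):
    """head: desired world heading (deg) of tool y"""
    from rig import ctrl
    s=s or ctrl.sense();r=rot(s["ee_rot"]);d=r.inv().apply(np.array(p)-s["eef_pos"])/200
    y=r.apply([0,1,0]);h=np.degrees(np.arctan2(y[1],y[0]))
    tw=-((head-h+180)%360-180)/90
    print("pos",s["eef_pos"].round(1),"head",round(h,2),"q6",s["joints"][5].round(2),"F",s["force"].round(1),"dp",d.round(4),"twist",round(tw,4),"t",round(s["time_s"],2),"w",round(s["grip_width"],3))
E
python3 - <<'E'
from h import *
t=load("top0")
P={}
for n,x,y,a in [("L39",39,30,(150,243)),("L-13",-13,30,(178,448)),("R-13",-13,-30,(412,412)),("R39",39,-30,(385,207)),("L67",67,30,(138,145)),("R67",67,-30,(367,108))]:
    w=onz(t,225+a[0]/10,175+a[1]/10,45);P[n]=w
    th=np.radians(9.1);print(n,w.round(1),"origin est",(w[:2]-[x*np.cos(th)-y*np.sin(th),x*np.sin(th)+y*np.cos(th)]).round(1))
plan((473,-155.5,260),-8)
E
```

```text
L39 [554.  179.1  45. ] origin est [520.2 143.3]
L-13 [502.1 170.3  45. ] origin est [519.7 142.7]
R-13 [512.4 111.2  45. ] origin est [520.5 142.9]
R39 [564.2 119.5  45. ] origin est [521. 143.]
L67 [578.9 183.   45. ] origin est [517.5 142.8]
R67 [589.4 124.8  45. ] origin est [518.5 143.9]
pos [147.4 503.6 230.8] head 73.68 q6 -0.22 F [-0.3 -0.1 -0.3] dp [-2.4883 -2.7057 -0.1436] twist 0.9076 t 0.1 w 0.999
```

Emit:
drive_tool([
  [-0.14, -0.15, -0.145],
  [-0.28, -0.3, -0.145],
  [-0.42, -0.45, -0.145],
  [-0.56, -0.6, -0.145],
  [-0.7, -0.75, -0.145],
  [-0.83, -0.9, -0.145],
], gripper=[0.5, 0.5, 0.5, 0.5, 0.5, 0.5], twist=[0, 0, 0, 0, 0, 0])

```text
time_s: 0.7
eef_pos: [256.5, 282.9, 260.1]
ee_rot: [-0.0, 0.142, 0.99, -0.0]
force: [1.1, 0.2, 0.8]
grip_width: 0.5
```

Emit:
drive_tool([
  [-0.14, -0.15, 0],
  [-0.28, -0.3, 0],
  [-0.42, -0.45, 0],
  [-0.56, -0.6, 0],
  [-0.7, -0.75, 0],
  [-0.83, -0.9, 0],
], gripper=[0.5, 0.5, 0.5, 0.5, 0.5, 0.5], twist=[0, 0, 0, 0, 0, 0])

```text
time_s: 1.3
eef_pos: [365.4, 63.4, 260.2]
ee_rot: [0.0, 0.142, 0.99, 0.0]
force: [0.7, 1.1, 0.4]
grip_width: 0.501
```

Emit:
drive_tool([
  [-0.14, -0.15, 0],
  [-0.28, -0.3, 0],
  [-0.42, -0.45, 0],
  [-0.56, -0.6, 0],
  [-0.7, -0.75, 0],
  [-0.83, -0.9, 0],
  [-0.83, -0.9, 0],
  [-0.83, -0.9, 0],
  [-0.83, -0.9, 0],
  [-0.83, -0.9, 0],
  [-0.83, -0.9, 0],
  [-0.83, -0.9, 0],
], gripper=[0.5, 0.5, 0.5, 0.5, 0.5, 0.5, 0.5, 0.5, 0.5, 0.5, 0.5, 0.5], twist=[0.08, 0.16, 0.24, 0.32, 0.4, 0.48, 0.56, 0.64, 0.72, 0.8, 0.88, 0.907])

```text
time_s: 2.5
eef_pos: [473.6, -154.2, 260.0]
ee_rot: [-0.0, 0.756, 0.655, -0.0]
force: [0.6, -0.4, -1.3]
grip_width: 0.5
```

```bash
python3 - <<'E'
from h import *
from rig import cams
for n in ("scene","top"):
    c=cams.capture(n);pickle.dump(c,open(n+"1.pkl","wb"))
    if n=="scene": crop(c,300,90,440,225,5,"pics/s1.png")
    else: crop(c,330,155,430,265,5,"pics/t1.png")
plan((473,-155.5,177),-8)
E
```

```text
pos [ 473.6 -154.3  260. ] head -7.96 q6 -0.41 F [-0.2  0.3  0.7] dp [-0.0067 -0.002   0.415 ] twist 0.0004 t 2.6 w 0.502
```

View pics/s1.png

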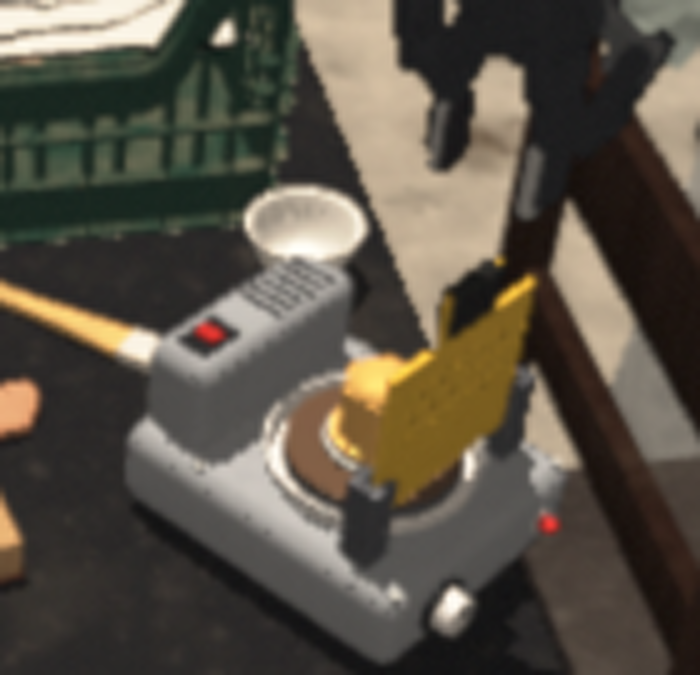

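View pics/t1.png

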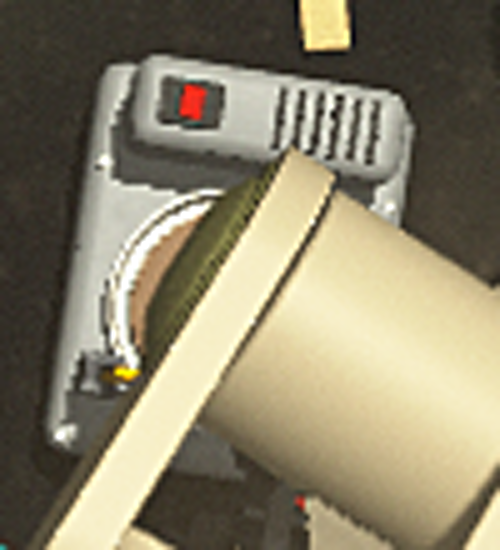

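The scene crop shows both fingertips above the guard, at crop (440,165) and (528,215), straddling the pull at (475,295). I'll check the fingertip geometry by projecting the pull and the tips.

```bash
python3 - <<'E'
from h import *
s=load("scene1")
f=lambda p:((proj(s,p)-[300,90])*5).round(0)
n=np.array([.99,-.139,0])
for dz in (0,5,8):
    print(dz,[f(np.array([473.6,-154.3,260+dz])+k*n*21) for k in (-1,0,1)])
c=np.array([473,-155.5,0])
for z in (182,210): print(z,[f(c+[0,0,z]+a*6*n+b*20*np.array([.139,.99,0])) for a in(-1,1) for b in (-1,1)])
E
```

```text
0 [array([524., 210.]), array([487., 191.]), array([451., 172.])]
5 [array([526., 201.]), array([488., 182.]), array([452., 163.])]
8 [array([527., 195.]), array([490., 176.]), array([453., 158.])]
182 [array([498., 309.]), array([449., 345.]), array([479., 298.]), array([429., 334.])]
210 [array([507., 264.]), array([457., 299.]), array([487., 253.]), array([437., 288.])]
```

Emit:
drive_tool([
  [-0.007, -0.002, 0.1],
  [-0.007, -0.002, 0.2],
  [-0.007, -0.002, 0.3],
  [-0.007, -0.002, 0.4],
  [-0.007, -0.002, 0.415],
  [-0.007, -0.002, 0.415],
  [-0.007, -0.002, 0.415],
  [-0.007, -0.002, 0.415],
  [-0.007, -0.002, 0.415],
  [-0.007, -0.002, 0.415],
], gripper=[0.5, 0.5, 0.5, 0.5, 0.5, 0.1, 0.0, 0.0, 0.0, 0.0], twist=[0, 0, 0, 0, 0, 0, 0, 0, 0, 0], newtons=50)

```text
time_s: 3.6
eef_pos: [473.5, -155.9, 178.4]
ee_rot: [0.001, 0.754, 0.657, 0.0]
force: [-0.7, 1.4, 5.8]
grip_width: 0.13
```

```bash
python3 - <<'E'
from h import *
from rig import cams
c=cams.capture("scene");crop(c,300,90,440,225,5,"pics/s2.png")
plan((473,-155.5,177),-8)
E
```

```text
pos [ 473.5 -155.9  178.4] head -7.94 q6 -0.41 F [-0.6  0.4  6. ] dp [ 0.0017 -0.0029  0.007 ] twist 0.0007 t 3.65 w 0.136
```

View pics/s2.png

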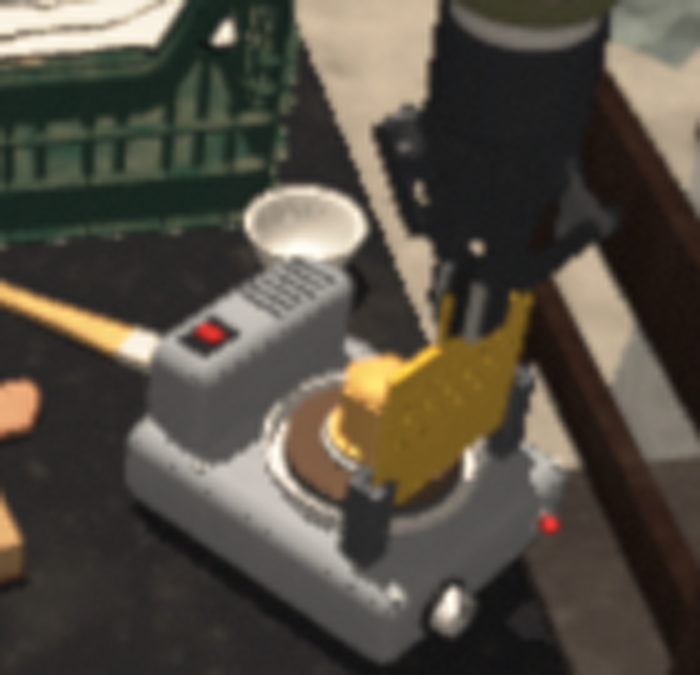

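The pull is held at 11.6 mm. Now I'll lift straight up.

Emit:
drive_tool([
  [0, 0, -0.03],
  [0, 0, -0.07],
  [0, 0, -0.11],
  [0, 0, -0.15],
  [0, 0, -0.2],
  [0, 0, -0.28],
  [0, 0, -0.36],
  [0, 0, -0.44],
  [0, 0, -0.5],
  [0, 0, -0.52],
  [0, 0, -0.52],
], gripper=[0.0, 0.0, 0.0, 0.0, 0.0, 0.0, 0.0, 0.0, 0.0, 0.0, 0.0], twist=[0, 0, 0, 0, 0, 0, 0, 0, 0, 0, 0])

```text
time_s: 4.75
eef_pos: [473.2, -155.7, 281.5]
ee_rot: [0.0, 0.754, 0.656, 0.0]
force: [-0.3, -0.5, -1.5]
grip_width: 0.128
```

```bash
python3 - <<'E'
from h import *
from rig import cams
c=cams.capture("scene");crop(c,300,60,440,225,4,"pics/s3.png")
plan((571.3,151.2,280),9.1)
E
```

```text
pos [ 473.  -155.6  281. ] head -7.95 q6 -0.41 F [-0.4 -0.2 -1.6] dp [1.5871 0.2745 0.005 ] twist -0.1894 t 4.8 w 0.131
```

View pics/s3.png

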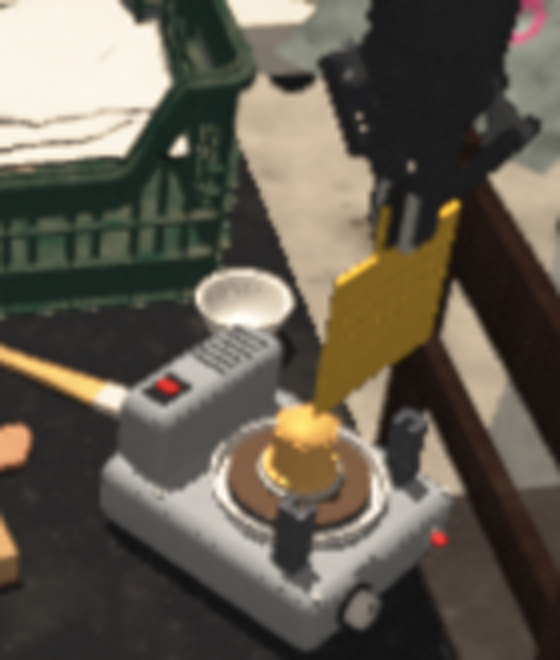

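The guard is clear of the posts (plate at crop (390,290), post tops at (405,420) and (290,505)). I'll carry it to the rack.

Emit:
drive_tool([
  [0.07, 0.01, 0],
  [0.18, 0.03, 0],
  [0.3, 0.05, 0],
  [0.42, 0.07, 0],
  [0.54, 0.09, 0],
  [0.66, 0.11, 0],
  [0.76, 0.13, 0],
  [0.8, 0.14, 0],
], gripper=[0, 0, 0, 0, 0, 0, 0, 0], twist=[0, 0, 0, 0, 0, 0, 0, 0])

```text
time_s: 5.6
eef_pos: [523.1, 1.2, 280.7]
ee_rot: [-0.001, 0.754, 0.657, -0.0]
force: [-0.1, -1.0, -0.3]
grip_width: 0.129
```

Emit:
drive_tool([
  [0.08, 0.01, 0],
  [0.2, 0.03, 0],
  [0.32, 0.05, 0],
  [0.44, 0.07, 0],
  [0.56, 0.09, 0],
  [0.66, 0.11, 0],
  [0.73, 0.13, 0],
  [0.787, 0.135, 0],
  [0.787, 0.135, 0],
  [0.787, 0.135, 0],
], gripper=[0, 0, 0, 0, 0, 0, 0, 0, 0, 0], twist=[-0.02, -0.05, -0.08, -0.11, -0.14, -0.16, -0.18, -0.189, -0.189, -0.189])

```text
time_s: 6.6
eef_pos: [571.3, 150.8, 281.1]
ee_rot: [-0.0, 0.649, 0.761, -0.0]
force: [-0.5, 0.0, -0.6]
grip_width: 0.135
```

```bash
python3 - <<'E'
from h import *
from rig import cams
for n in ("scene","top"):
    c=cams.capture(n);pickle.dump(c,open(n+"4.pkl","wb"))
    if n=="scene": crop(c,230,130,370,300,4,"pics/s4.png")
    else: crop(c,210,150,310,260,5,"pics/t4.png")
plan((571.3,151.2,150),9.1)
E
```

```text
pos [571.4 150.5 281.3] head 9.0 q6 -0.1 F [-0.2  0.2 -1. ] dp [3.800e-03 3.000e-04 6.567e-01] twist -0.0011 t 6.7 w 0.137
```

View pics/s4.png

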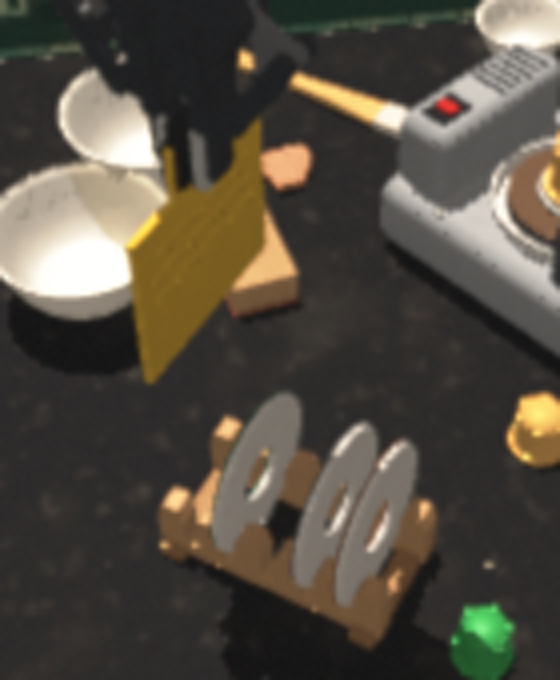

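View pics/t4.png

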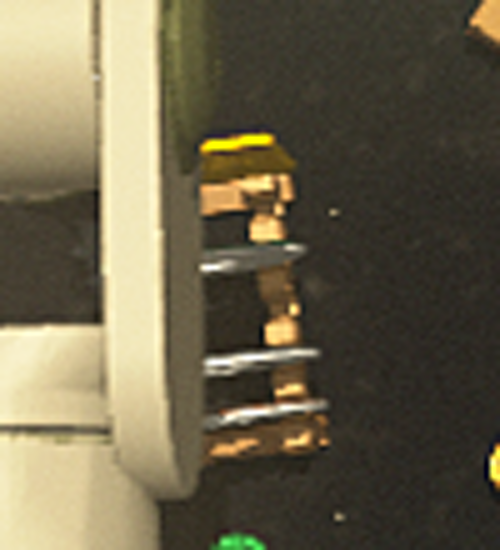

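```bash
python3 - <<'E'
from h import *
s=load("scene4");t=load("top4")
a=np.radians(9.05);X=np.array([np.cos(a),np.sin(a),0]);Y=np.array([-np.sin(a),np.cos(a),0])
c=np.array([571.4,150.5,0])
f=lambda p:((proj(s,p)-[230,130])*4).round(1)
g=lambda p:((proj(t,p)-[210,150])*5).round(1)
for z in (183,183+102): 
  for k in(-1,1):
    for e in (-1,1): print(z,k,e,f(c+Y*58*k+X*2.5*e+[0,0,z]),g(c+Y*58*k+X*2.5*e+[0,0,z]))
E
```

```text
183 -1 -1 [266.1 245.3] [292.8 171.1]
183 -1 1 [258.4 242.3] [291.3 160.2]
183 1 -1 [150.5 385.3] [ 39.3 206.9]
183 1 1 [142.3 381.7] [ 38. 196.]
285 -1 -1 [259.  102.3] [267.2 142.5]
285 -1 1 [250.5  99.3] [265.6 130.5]
285 1 -1 [130.2 242.3] [-11.7 182. ]
285 1 1 [121.2 238.6] [-13.1 170.1]
```

The bottom corners are at crop (150,382) and (265,242), within about 1 px of the prediction, so the plate hangs straight over the slot. I'll lower it in stages.

Emit:
drive_tool([
  [0.003, 0, 0.08],
  [0.003, 0, 0.2],
  [0.003, 0, 0.32],
  [0.003, 0, 0.44],
  [0.003, 0, 0.54],
  [0.003, 0, 0.61],
  [0.003, 0, 0.65],
  [0.003, 0, 0.66],
  [0.003, 0, 0.66],
], gripper=[0, 0, 0, 0, 0, 0, 0, 0, 0], twist=[0, 0, 0, 0, 0, 0, 0, 0, 0])

```text
time_s: 7.6
eef_pos: [571.6, 151.5, 149.7]
ee_rot: [0.0, 0.649, 0.761, 0.0]
force: [-0.2, -0.0, -0.9]
grip_width: 0.135
```

```bash
python3 - <<'E'
from h import *
from rig import cams
for n in ("scene",):
    c=cams.capture(n);pickle.dump(c,open(n+"5.pkl","wb"))
    crop(c,250,170,350,300,5,"pics/s5.png")
plan((571.3,151.2,114.4),9.1)
E
```

```text
pos [571.8 151.6 150.1] head 9.05 q6 -0.1 F [-0.7  0.5 -0.3] dp [-0.0013 -0.0027  0.1784] twist -0.0006 t 7.65 w 0.134
```

View pics/s5.png

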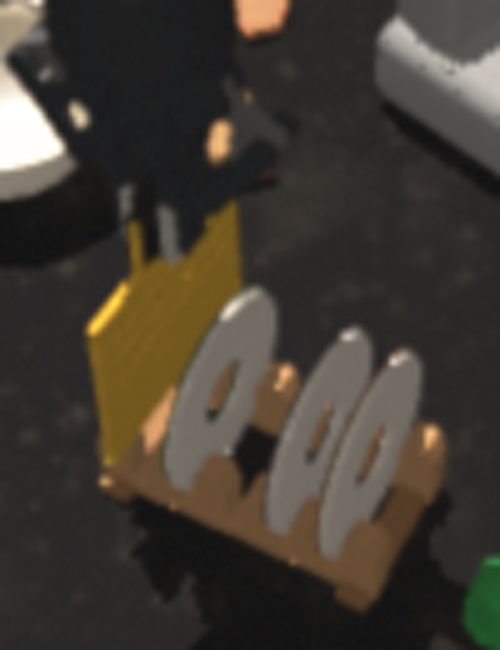

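The plate's near corner is at crop (108,465), just above the end slot. The end post is hidden behind the plate and the x 39 tooth shows in front of it at (160,420), so the plate is in line. I'll go down gently.

Emit:
drive_tool([
  [-0.001, -0.002, 0.02],
  [-0.001, -0.002, 0.04],
  [-0.001, -0.002, 0.06],
  [-0.001, -0.002, 0.08],
  [-0.001, -0.002, 0.1],
  [-0.001, -0.002, 0.12],
  [-0.001, -0.002, 0.135],
  [-0.001, -0.002, 0.145],
  [-0.001, -0.002, 0.145],
], gripper=[0, 0, 0, 0, 0, 0, 0, 0, 0], twist=[0, 0, 0, 0, 0, 0, 0, 0, 0])

```text
time_s: 8.55
eef_pos: [570.9, 151.4, 120.0]
ee_rot: [-0.0, 0.649, 0.761, -0.0]
force: [-0.8, -0.1, -1.8]
grip_width: 0.136
```

Emit:
drive_tool([
  [0, 0, 0.01],
  [0, 0, 0.02],
  [0, 0, 0.027],
  [0, 0, 0.027],
], gripper=[0, 0, 0, 0], twist=[0, 0, 0, 0])

```text
time_s: 8.95
eef_pos: [570.9, 151.4, 114.7]
ee_rot: [-0.0, 0.649, 0.761, -0.0]
force: [0.3, 0.3, -0.1]
grip_width: 0.135
```

Emit:
drive_tool([
  [0, 0, 0.005],
  [0, 0, 0.01],
  [0, 0, 0.01],
], gripper=[0, 0, 0], twist=[0, 0, 0])

```text
time_s: 9.25
eef_pos: [571.4, 151.5, 114.4]
ee_rot: [0.001, 0.649, 0.761, 0.001]
force: [-2.1, 0.1, 9.0]
grip_width: 0.13
```

```bash
python3 - <<'E'
from h import *
from rig import cams
c=cams.capture("scene");pickle.dump(c,open("scene6.pkl","wb"))
crop(c,250,170,350,300,5,"pics/s6.png")
plan((571.3,151.2,114.4),9.1)
E
```

```text
pos [571.4 151.5 114.4] head 9.07 q6 -0.1 F [-2.1 -0.6  9.1] dp [-0.0015 -0.0008 -0.0001] twist -0.0004 t 9.3 w 0.134
```

View pics/s6.png

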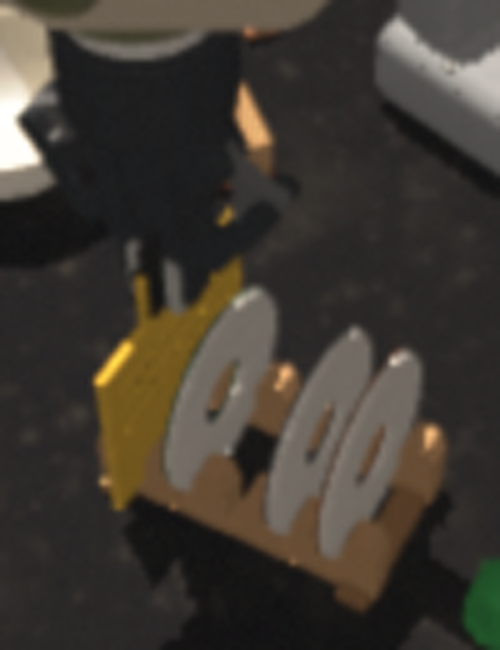

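The plate stopped at TCP z 114.4 with 9 N, exactly where the slot floor should be, and its lower corner is at crop (120,505). I'll release and rise.

Emit:
drive_tool([
  [0, 0, -0.008],
  [0, 0, -0.008],
  [0, 0, -0.008],
  [0, 0, -0.05],
  [0, 0, -0.12],
  [0, 0, -0.25],
  [0, 0, -0.45],
  [0, 0, -0.65],
  [0, 0, -0.85],
  [0, 0, -0.85],
], gripper=[0.28, 0.28, 0.28, 0.28, 0.28, 0.28, 0.28, 0.28, 0.28, 0.28], twist=[0, 0, 0, 0, 0, 0, 0, 0, 0, 0])

```text
time_s: 10.3
eef_pos: [572.5, 151.6, 290.1]
ee_rot: [0.004, 0.649, 0.761, 0.004]
force: [-0.4, -0.1, -0.4]
grip_width: 0.279
```

```bash
python3 - <<'E'
from h import *
from rig import cams
c=cams.capture("scene");pickle.dump(c,open("scene7.pkl","wb"))
crop(c,250,170,350,300,5,"pics/s7.png")
plan((515,-160.5,200),22)
E
```

```text
pos [571.7 151.5 286.6] head 9.06 q6 -0.1 F [-0.2 -0.3 -1. ] dp [-1.4956 -0.5286  0.4308] twist -0.1437 t 10.35 w 0.281
```

View pics/s7.png

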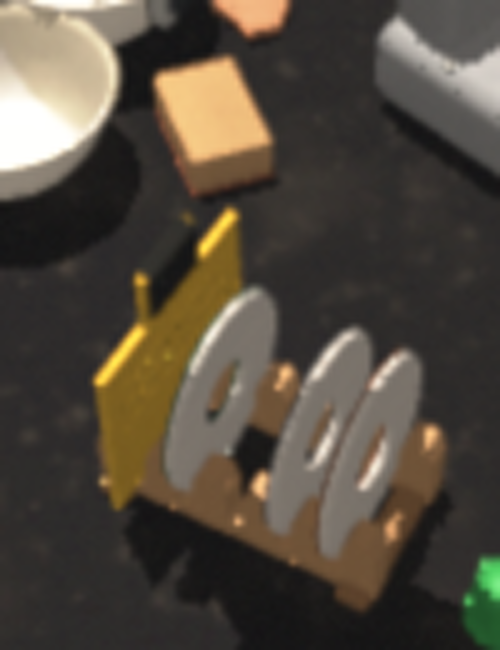

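The guard stands upright in the end slot and is released, with its pull at crop (170,265). The discs haven't moved. Now I'll measure the unobstructed nut and the orientation of its hexagon.

```bash
python3 - <<'E'
from h import *
from rig import cams
c=cams.capture("top");pickle.dump(c,open("top7.pkl","wb"))
crop(c,345,185,407,245,12,"pics/t7.png")
s=load("scene7");crop(s,350,140,410,200,10,"pics/s7n.png")
E
```

```text
(no output)
```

View pics/t7.png

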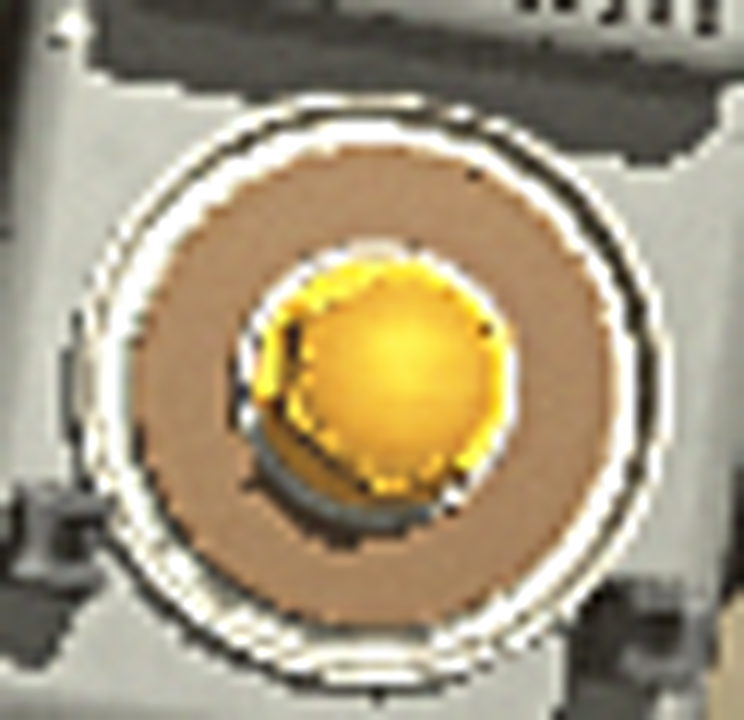

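View pics/s7n.png

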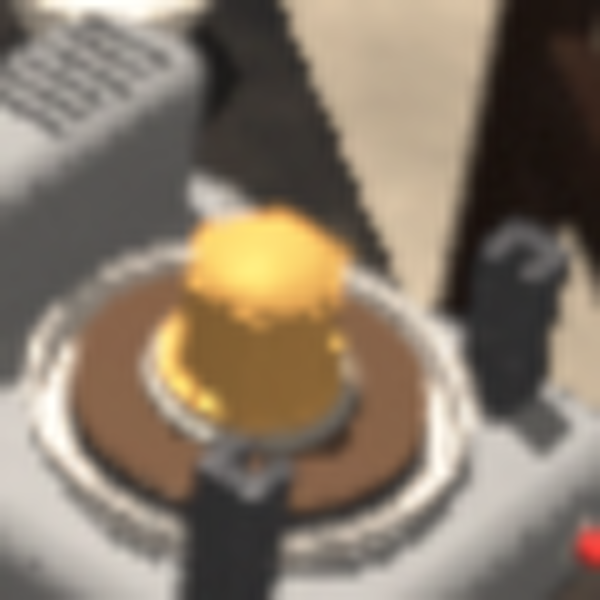

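```bash
python3 - <<'E'
from h import *
def enh(c,b,k,fn):
    u0,v0,u1,v1=b;im=c["pixels"][v0:v1,u0:u1,::-1].copy()
    im=cv2.resize(im,None,fx=k,fy=k,interpolation=cv2.INTER_LANCZOS4)
    l=cv2.cvtColor(im,cv2.COLOR_BGR2LAB);l[:,:,0]=cv2.createCLAHE(4,(3,3)).apply(l[:,:,0]);cv2.imwrite(fn,cv2.cvtColor(l,cv2.COLOR_LAB2BGR))
enh(load("top7"),(362,202,392,232),20,"pics/t7e.png")
enh(load("scene7"),(360,155,392,187),18,"pics/s7e.png")
t=load("top7");s=load("scene7")
c=[514.5,-160.5]
for z in (84,116,124): print(z,((proj(t,c+[z])-[362,202])*20).round(),((proj(s,c+[z])-[360,155])*18).round())
E
```

```text
84 [276. 293.] [267. 372.]
116 [308. 280.] [292. 212.]
124 [316. 277.] [299. 171.]
```

View pics/t7e.png

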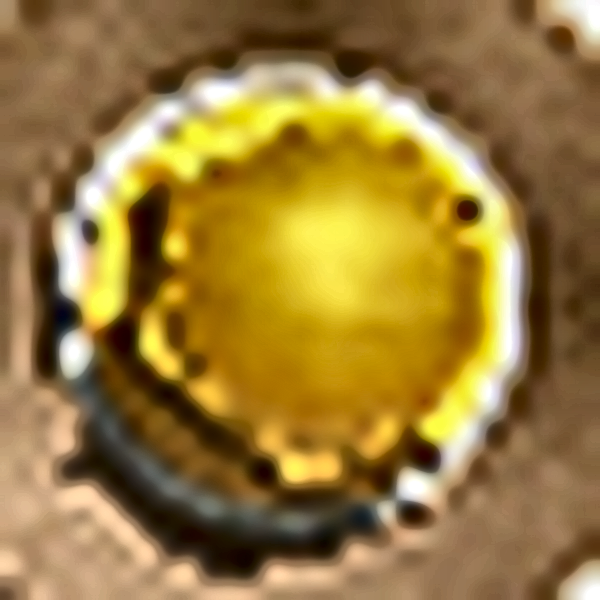

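View pics/s7e.png

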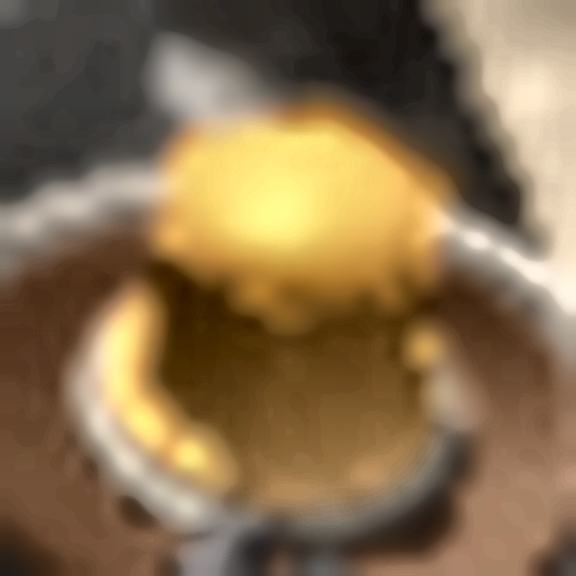

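```bash
python3 - <<'E'
from h import *
t=load("top7");s=load("scene7")
print("scene")
for a in [(310,103),(452,195),(165,140)]:
    w=onz(s,360+a[0]/18,155+a[1]/18,116);d=w[:2]-[514.5,-160.5];print(w.round(1),np.hypot(*d).round(1),np.degrees(np.arctan2(d[1],d[0])).round(1))
print("top")
for a in [(155,345),(275,475),(155,190)]:
    w=onz(t,362+a[0]/20,202+a[1]/20,114);d=w[:2]-[514.5,-160.5];print(w.round(1),np.hypot(*d).round(1),np.degrees(np.arctan2(d[1],d[0])).round(1))
# washer/disc circle centres in top
h=cv2.cvtColor(t["pixels"],cv2.COLOR_RGB2HSV);k=cv2.inRange(h,(5,70,90),(16,150,220));z=np.zeros_like(k);z[192:242,350:402]=k[192:242,350:402]
p=np.argwhere(z)[:,::-1].astype(np.float32);e=cv2.fitEllipse(cv2.convexHull(p));print(e,onz(t,*e[0],74))
n,l,st,ce=cv2.connectedComponentsWithStats(cv2.inRange(h[195:235,355:400],(20,150,150),(32,255,255)));print(ce+[355,195],st)
E
```

```text
scene
[ 525.4 -183.8  116. ] 25.7 -64.9
[ 497.7 -178.3  116. ] 24.5 -133.4
[ 538.2 -163.   116. ] 23.8 -6.1
top
[ 506.6 -142.6  114. ] 19.6 114.0
[ 491.4 -157.   114. ] 23.4 171.5
[ 525.  -142.5  114. ] 20.9 59.8
((375.7403564453125, 216.71368408203125), (39.56170654296875, 39.93440246582031), 18.51587677001953) [ 514.84126336 -161.46753993   74.        ]
[[376.98486759 214.49873897]
 [377.10243902 214.08780488]
 [376.42857143 224.28571429]
 [380.5        223.5       ]] [[   0    0   45   40 1586]
 [  11   12   21   17  205]
 [  20   28    4    3    7]
 [  25   28    2    2    2]]
```

Hexagon corners from both views fall at about -6° mod 60, so the flats are at 24° mod 60. I'll grip at heading -36°, which keeps joint 6 mid-range. The spindle is at (514.8,-161.2).

Emit:
drive_tool([
  [-0.14, -0.05, 0],
  [-0.34, -0.12, 0],
  [-0.54, -0.19, 0],
  [-0.7, -0.25, 0],
  [-0.75, -0.26, 0],
  [-0.75, -0.26, 0],
], gripper=[0.73, 0.73, 0.73, 0.73, 0.73, 0.73], twist=[0, 0, 0, 0, 0, 0], newtons=80)

```text
time_s: 11.0
eef_pos: [543.1, -5.7, 282.2]
ee_rot: [-0.001, 0.65, 0.76, -0.0]
force: [0.8, 0.8, -0.6]
grip_width: 0.725
```

Emit:
drive_tool([
  [-0.14, -0.05, 0.1],
  [-0.34, -0.12, 0.2],
  [-0.54, -0.19, 0.3],
  [-0.7, -0.25, 0.4],
  [-0.745, -0.268, 0.43],
  [-0.745, -0.268, 0.43],
  [-0.745, -0.268, 0.43],
  [-0.745, -0.268, 0.43],
], gripper=[0.73, 0.73, 0.73, 0.73, 0.73, 0.73, 0.73, 0.73], twist=[0.08, 0.16, 0.24, 0.32, 0.4, 0.48, 0.5, 0.5])

```text
time_s: 11.8
eef_pos: [514.3, -159.2, 196.4]
ee_rot: [-0.0, 0.89, 0.455, -0.0]
force: [0.6, -0.3, 0.1]
grip_width: 0.727
```

```bash
python3 - <<'E'
from h import *
from rig import cams,ctrl
c=cams.capture("scene");pickle.dump(c,open("scene8.pkl","wb"))
crop(c,330,100,430,220,5,"pics/s8.png")
plan((514.8,-161.2,87),-36);print(ctrl.sense()["joints"].round(2))
E
```

```text
pos [ 514.2 -159.3  196.6] head -35.81 q6 0.11 F [ 0.5  0.3 -0.9] dp [-0.0061  0.0083  0.5478] twist 0.0022 t 11.85 w 0.726
[-0.52  0.37  1.51  0.    1.26  0.11]
```

View pics/s8.png

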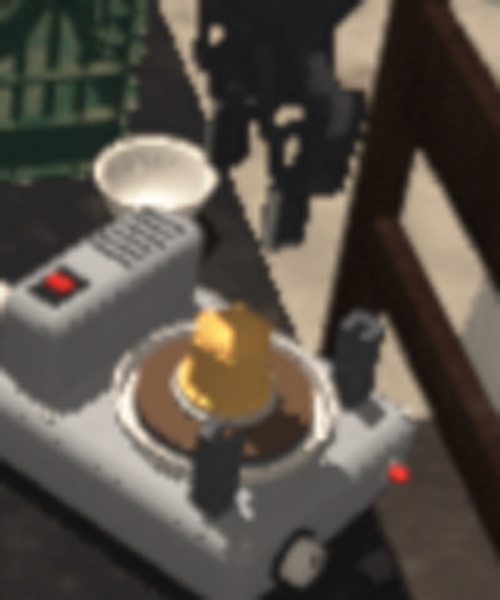

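The fingers straddle the nut axis, with the jaws about 35° off the sander's x axis, and the nut is visible below at (235,360). I'll descend and grip.

Emit:
drive_tool([
  [-0.006, 0.008, 0.1],
  [-0.006, 0.008, 0.2],
  [-0.006, 0.008, 0.3],
  [-0.006, 0.008, 0.4],
  [-0.006, 0.008, 0.5],
  [-0.006, 0.008, 0.545],
  [-0.006, 0.008, 0.545],
  [-0.006, 0.008, 0.545],
  [-0.006, 0.008, 0.545],
  [-0.006, 0.008, 0.545],
  [-0.006, 0.008, 0.545],
  [-0.006, 0.008, 0.545],
  [-0.006, 0.008, 0.545],
], gripper=[0.73, 0.73, 0.73, 0.73, 0.73, 0.73, 0.73, 0.6, 0.5, 0.4, 0.3, 0.3, 0.3], twist=[0, 0, 0, 0, 0, 0, 0, 0, 0, 0, 0, 0, 0], newtons=60)

```text
time_s: 13.15
eef_pos: [515.0, -162.6, 89.2]
ee_rot: [0.001, 0.891, 0.454, 0.001]
force: [-0.3, 1.4, 6.2]
grip_width: 0.457
```

```bash
python3 - <<'E'
from h import *
from rig import cams,ctrl
c=cams.capture("scene");pickle.dump(c,open("scene9.pkl","wb"))
crop(c,330,100,430,220,5,"pics/s9.png")
plan((514.8,-161.2,87),-36);s=ctrl.sense();print(s["joints"].round(3),s["wrist_torque"].round(2))
E
```

```text
pos [ 515.  -162.6   89.2] head -35.93 q6 0.1 F [-0.6  1.4  5.5] dp [ 0.0049 -0.0048  0.0109] twist 0.0008 t 13.2 w 0.461
[-0.523  0.498  1.628  0.     1.014  0.104] [ 0.21  0.18 -0.04]
```

View pics/s9.png

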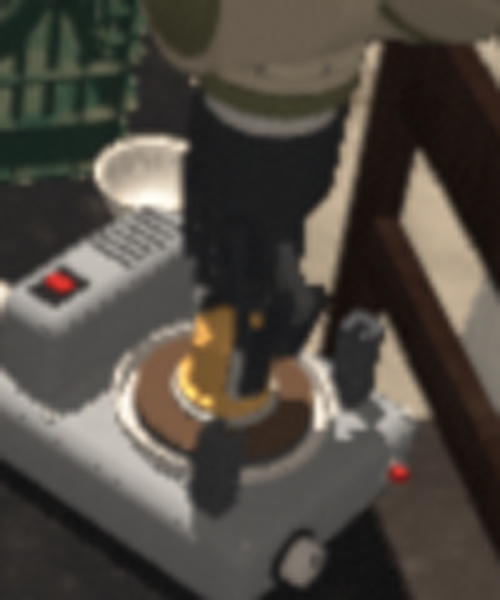

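The width of 39 mm means the jaws are square on the flats. Now I'll try anticlockwise (negative twist) by 12°.

Emit:
drive_tool([
  [0, 0, 0],
  [0, 0, 0],
  [0, 0, 0],
  [0, 0, 0],
  [0, 0, 0],
], gripper=[0.3, 0.3, 0.3, 0.3, 0.3], twist=[-0.03, -0.06, -0.09, -0.12, -0.12])

```text
time_s: 13.7
eef_pos: [514.8, -162.6, 89.2]
ee_rot: [0.0, 0.845, 0.534, 0.001]
force: [-2.4, 2.0, 7.7]
grip_width: 0.459
```

```bash
python3 - <<'E'
from h import *
from rig import cams,ctrl
plan((514.8,-161.2,87),-36);s=ctrl.sense();print(s["joints"].round(3),s["wrist_torque"].round(2),s["tau"].round(2))
E
```

```text
pos [ 514.8 -162.6   89.2] head -25.41 q6 -0.08 F [-2.4  2.   7.7] dp [ 0.0061 -0.003   0.0111] twist 0.1177 t 13.7 w 0.459
[-0.524  0.497  1.628  0.002  1.015 -0.081] [ 0.15  0.44 -2.2 ] [  1.83 -41.98 -21.02  -1.11  -0.77  -2.55]
```

Anticlockwise met about 2.2 N m of resistance. I'll try the other way for comparison.

Emit:
drive_tool([
  [0, 0, 0],
  [0, 0, 0],
  [0, 0, 0],
  [0, 0, 0],
], gripper=[0.3, 0.3, 0.3, 0.3], twist=[0.04, 0.08, 0.12, 0.12])

```text
time_s: 14.1
eef_pos: [515.0, -162.8, 89.2]
ee_rot: [0.001, 0.891, 0.454, 0.001]
force: [-1.0, -0.6, 6.1]
grip_width: 0.455
```

```bash
python3 - <<'E'
from h import *
from rig import cams,ctrl
plan((514.8,-161.2,87),-36);s=ctrl.sense();print(s["joints"].round(3),s["wrist_torque"].round(2),s["tau"].round(2))
E
```

```text
pos [ 515.  -162.8   89.2] head -36.04 q6 0.11 F [-1.  -0.6  6.1] dp [ 0.0058 -0.0058  0.0109] twist -0.0004 t 14.1 w 0.455
[-0.523  0.498  1.628 -0.     1.014  0.106] [ 0.01  0.13 -0.12] [  0.42 -42.74 -20.46   0.06  -0.23   0.43]
```

Emit:
drive_tool([
  [0, 0, 0],
  [0, 0, 0],
  [0, 0, 0],
  [0, 0, 0],
  [0, 0, 0],
], gripper=[0.3, 0.3, 0.3, 0.3, 0.3], twist=[0.04, 0.08, 0.12, 0.16, 0.16])

```text
time_s: 14.6
eef_pos: [515.1, -162.8, 89.2]
ee_rot: [0.001, 0.941, 0.338, 0.001]
force: [-0.3, 0.5, 6.1]
grip_width: 0.461
```

```bash
python3 - <<'E'
from h import *
from rig import cams,ctrl
plan((514.8,-161.2,87),-36);s=ctrl.sense();print(s["joints"].round(3),s["wrist_torque"].round(2),s["tau"].round(2))
E
```

```text
pos [ 515.1 -162.8   89.2] head -50.44 q6 0.36 F [-0.3  0.5  6.1] dp [ 0.0041 -0.007   0.0109] twist -0.1604 t 14.6 w 0.461
[-0.523  0.498  1.628 -0.     1.014  0.357] [ 0.05  0.07 -0.08] [ 2.200e-01 -4.279e+01 -2.042e+01 -1.000e-02 -1.800e-01  4.600e-01]
```

Clockwise turns freely (torque about 0), while anticlockwise pushed back with 2.2 N m, so this is a **left-hand thread** that loosens clockwise. To have enough wrist travel for one sweep, I'll let go, turn back 120° and grip again.

Emit:
drive_tool([
  [0, 0, 0],
  [0, 0, 0],
  [0, 0, 0],
  [0, 0, 0],
  [0, 0, 0],
  [0, 0, 0],
  [0, 0, 0],
  [0, 0, 0],
  [0, 0, 0],
  [0, 0, 0],
  [0, 0, 0],
  [0, 0, 0],
], gripper=[0.73, 0.73, 0.73, 0.73, 0.73, 0.73, 0.73, 0.73, 0.73, 0.73, 0.73, 0.73], twist=[0, 0, 0, 0, -0.08, -0.17, -0.26, -0.35, -0.44, -0.53, -0.62, -0.667])

```text
time_s: 15.8
eef_pos: [514.4, -162.4, 87.8]
ee_rot: [-0.0, 0.643, 0.766, -0.0]
force: [-0.0, -0.3, -0.6]
grip_width: 0.729
```

Emit:
drive_tool([
  [0, 0, 0],
  [0, 0, 0],
  [0, 0, 0],
  [0, 0, 0],
  [0, 0, 0],
  [0, 0, 0],
  [0, 0, 0],
  [0, 0, 0],
  [0, 0, 0],
  [0, 0, 0],
], gripper=[0.73, 0.73, 0.73, 0.73, 0.73, 0.73, 0.73, 0.73, 0.73, 0.73], twist=[-0.08, -0.17, -0.26, -0.35, -0.44, -0.53, -0.62, -0.667, -0.667, -0.667])

```text
time_s: 16.8
eef_pos: [514.5, -162.4, 87.9]
ee_rot: [-0.0, 0.177, 0.984, 0.0]
force: [-0.7, -0.4, 0.8]
grip_width: 0.731
```

Emit:
drive_tool([
  [0, 0, 0],
  [0, 0, 0],
  [0, 0, 0],
  [0, 0, 0],
  [0, 0, 0],
  [0, 0, 0],
  [0, 0, 0],
], gripper=[0.6, 0.5, 0.4, 0.3, 0.3, 0.3, 0.3], twist=[0, 0, 0, 0, 0, 0, 0])

```text
time_s: 17.5
eef_pos: [514.6, -162.4, 88.2]
ee_rot: [0.0, 0.176, 0.984, -0.0]
force: [0.0, 1.8, 5.5]
grip_width: 0.461
```

```bash
python3 - <<'E'
from h import *
from rig import cams,ctrl
c=cams.capture("scene");crop(c,330,100,430,220,5,"pics/s10.png")
plan((514.8,-161.2,87),-36);s=ctrl.sense();print(s["joints"].round(3),s["wrist_torque"].round(2))
E
```

```text
pos [ 514.6 -162.4   88.2] head 69.71 q6 -1.74 F [-0.7  2.   5.6] dp [0.0011 0.0057 0.0061] twist 1.1746 t 17.55 w 0.455
[-0.523  0.499  1.629  0.     1.013 -1.74 ] [ 0.33  0.16 -0.08]
```

View pics/s10.png

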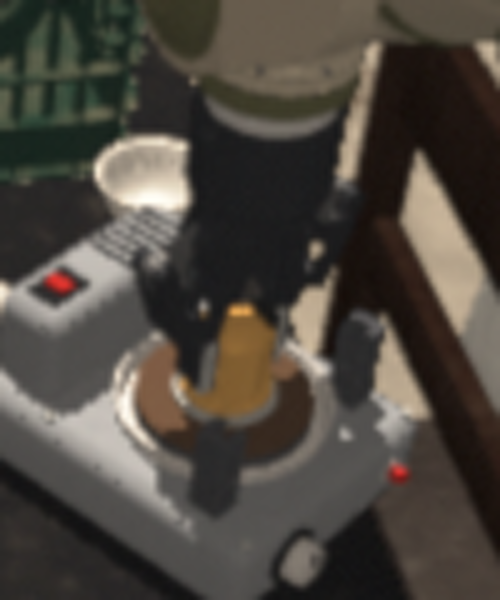

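The jaws are back on the flats (39 mm). Now I'll turn clockwise while rising with the thread.

Emit:
drive_tool([
  [0, 0, -0.003],
  [0, 0, -0.006],
  [0, 0, -0.009],
  [0, 0, -0.012],
  [0, 0, -0.014],
  [0, 0, -0.016],
  [0, 0, -0.018],
  [0, 0, -0.02],
  [0, 0, -0.023],
  [0, 0, -0.025],
  [0, 0, -0.027],
  [0, 0, -0.029],
  [0, 0, -0.03],
  [0, 0, -0.03],
], gripper=[0.3, 0.3, 0.3, 0.3, 0.3, 0.3, 0.3, 0.3, 0.3, 0.3, 0.3, 0.3, 0.3, 0.3], twist=[0.08, 0.16, 0.24, 0.32, 0.4, 0.48, 0.56, 0.64, 0.72, 0.8, 0.88, 0.96, 1.0, 1.0])

```text
time_s: 18.95
eef_pos: [514.3, -161.9, 93.3]
ee_rot: [-0.001, 0.821, 0.571, -0.0]
force: [1.4, 4.0, -3.0]
grip_width: 0.454
```

```bash
python3 - <<'E'
from h import *
from rig import cams,ctrl
c=cams.capture("scene");crop(c,330,100,430,220,5,"pics/s11.png")
plan((514.8,-161.2,87),-36);s=ctrl.sense();print(s["joints"].round(3),s["wrist_torque"].round(2))
E
```

```text
pos [ 514.3 -161.9   93.3] head -20.19 q6 -0.17 F [ 1.8  2.5 -4.2] dp [0.0043 0.0011 0.0316] twist 0.1757 t 19.0 w 0.454
[-5.230e-01  4.920e-01  1.625e+00  1.000e-03  1.026e+00 -1.710e-01] [ 0.48 -0.34 -0.  ]
```

View pics/s11.png

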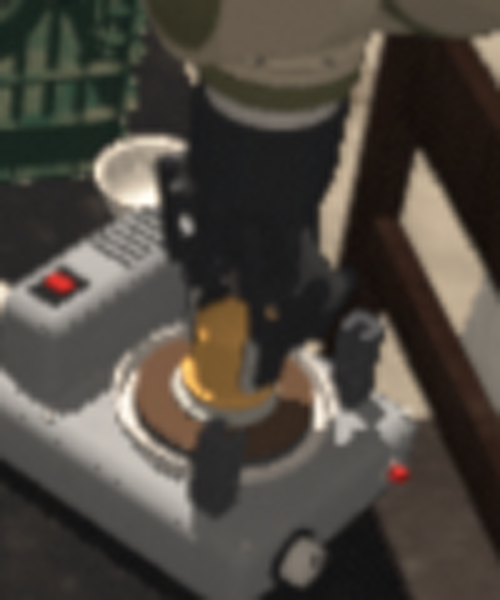

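Forces stay small and the nut is rising with the thread (TCP z 88 to 93). I'll do the second quarter turn.

Emit:
drive_tool([
  [0, 0, -0.002],
  [0, 0, -0.004],
  [0, 0, -0.006],
  [0, 0, -0.009],
  [0, 0, -0.011],
  [0, 0, -0.013],
  [0, 0, -0.015],
  [0, 0, -0.018],
  [0, 0, -0.02],
  [0, 0, -0.022],
  [0, 0, -0.024],
  [0, 0, -0.026],
  [0, 0, -0.028],
  [0, 0, -0.028],
], gripper=[0.3, 0.3, 0.3, 0.3, 0.3, 0.3, 0.3, 0.3, 0.3, 0.3, 0.3, 0.3, 0.3, 0.3], twist=[0.08, 0.16, 0.24, 0.32, 0.4, 0.48, 0.56, 0.64, 0.72, 0.8, 0.88, 0.96, 1.0, 1.0])

```text
time_s: 20.4
eef_pos: [514.5, -162.5, 99.3]
ee_rot: [0.0, 0.984, -0.175, 0.0]
force: [1.7, 1.3, -2.8]
grip_width: 0.459
```

Emit:
drive_tool([
  [0, 0, -0.002],
  [0, 0, -0.004],
  [0, 0, -0.006],
  [0, 0, -0.009],
  [0, 0, -0.011],
  [0, 0, -0.011],
], gripper=[0.3, 0.3, 0.3, 0.3, 0.3, 0.3], twist=[0.08, 0.16, 0.24, 0.32, 0.4, 0.4])

```text
time_s: 21.0
eef_pos: [514.3, -162.6, 101.6]
ee_rot: [0.0, 0.882, -0.471, -0.0]
force: [0.2, 0.9, -1.9]
grip_width: 0.456
```

```bash
python3 - <<'E'
from h import *
from rig import cams,ctrl
c=cams.capture("scene");crop(c,330,100,430,220,5,"pics/s12.png")
plan((514.8,-161.2,87),-36);s=ctrl.sense();print(s["joints"].round(3),s["wrist_torque"].round(2))
E
```

```text
pos [ 514.3 -162.5  101.6] head -146.0 q6 2.03 F [ 0.4  0.2 -2.3] dp [-0.0041 -0.0058  0.0729] twist -1.2222 t 21.05 w 0.458
[-0.523  0.48   1.617 -0.     1.044  2.025] [-0.09 -0.02  0.01]
```

View pics/s12.png

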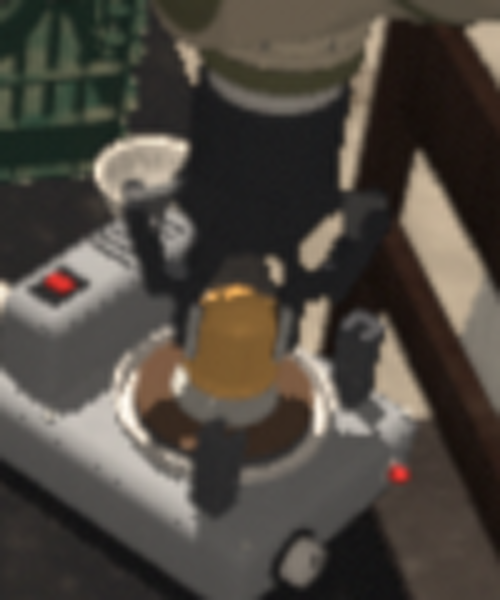

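Forces are now just the nut's weight (about 2 N, no torque), and the nut at crop (235,340) has risen clear of the washer. I'll lift gently first, then the rest of the way.

Emit:
drive_tool([
  [0, 0, -0.01],
  [0, 0, -0.025],
  [0, 0, -0.04],
  [0, 0, -0.06],
  [0, 0, -0.06],
], gripper=[0.3, 0.3, 0.3, 0.3, 0.3], twist=[0, 0, 0, 0, 0])

```text
time_s: 21.55
eef_pos: [514.7, -162.5, 114.4]
ee_rot: [0.0, 0.882, -0.471, 0.001]
force: [-0.2, 0.4, -3.2]
grip_width: 0.458
```

Emit:
drive_tool([
  [0, 0, -0.03],
  [0, 0, -0.1],
  [0, 0, -0.18],
  [0, 0, -0.26],
  [0, 0, -0.34],
  [0, 0, -0.42],
  [0, 0, -0.48],
  [0, 0, -0.5],
  [0, 0, -0.5],
  [0, 0, -0.5],
], gripper=[0.3, 0.3, 0.3, 0.3, 0.3, 0.3, 0.3, 0.3, 0.3, 0.3], twist=[0, 0, 0, 0, 0, 0, 0, 0, 0, 0])

```text
time_s: 22.55
eef_pos: [514.2, -162.2, 213.0]
ee_rot: [-0.0, 0.882, -0.472, -0.001]
force: [-0.3, 0.1, -1.2]
grip_width: 0.457
```

```bash
python3 - <<'E'
from h import *
from rig import cams,ctrl
c=cams.capture("scene");pickle.dump(c,open("scene13.pkl","wb"));crop(c,330,60,430,220,4,"pics/s13.png")
cv2.imwrite("pics/s13f.png",c["pixels"][:,:,::-1])
c=cams.capture("top");cv2.imwrite("pics/t13.png",c["pixels"][:,:,::-1])
plan((514.8,-161.2,87),-36);s=ctrl.sense();print(s["dq"].round(3))
E
```

```text
pos [ 514.2 -162.3  212.9] head -146.28 q6 2.03 F [ 0.1  0.7 -2. ] dp [-0.0019 -0.0058  0.6297] twist -1.2253 t 22.65 w 0.457
[ 0.    -0.001 -0.003 -0.001  0.     0.001]
```

View pics/s13.png

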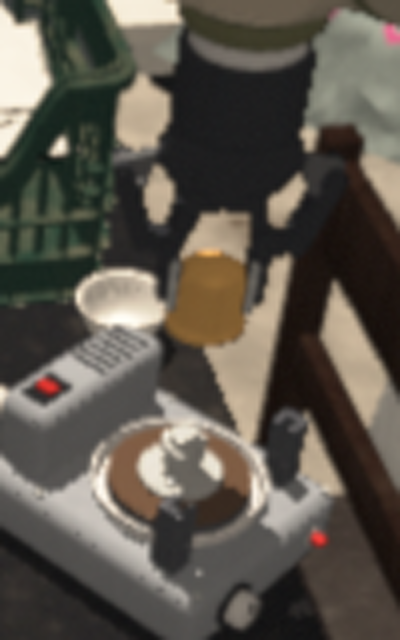

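View pics/s13f.png

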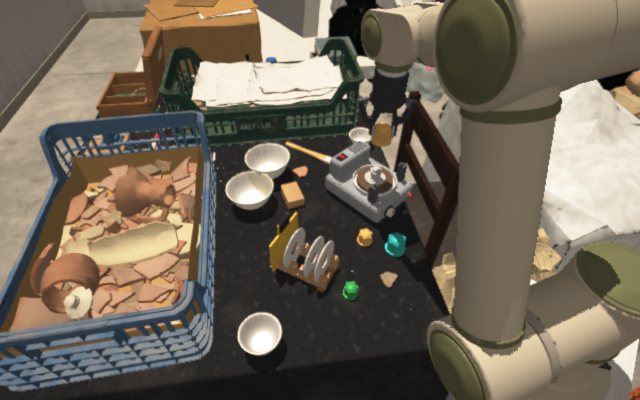

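View pics/t13.png

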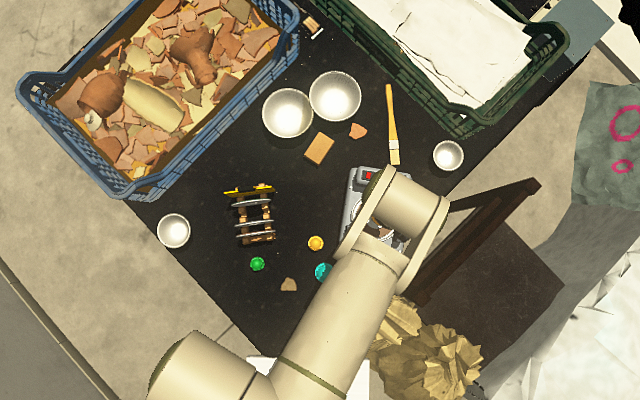

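The nut is held high above the bare spindle: nut at crop (210,300), spindle top at (183,440). The other objects look unmoved, and the guard is in the rack's end slot (top view (250,189)). One last check before handing in is how well the guard is centred and seated.

```bash
python3 - <<'E'
from h import *
from rig import cams
c=cams.capture("top");s=load("scene13")
h=cv2.cvtColor(c["pixels"],cv2.COLOR_RGB2HSV);k=cv2.inRange(h,(22,150,120),(34,255,255));z=np.zeros_like(k);z[175:200,215:285]=k[175:200,215:285]
p=np.argwhere(z)[:,::-1];a=p[p[:,0].argmin()];b=p[p[:,0].argmax()];print(a,b)
A,B=onz(c,*a,118),onz(c,*b,118);m=(A+B)/2;print(A.round(1),B.round(1),m.round(1),np.linalg.norm(A-B).round(1))
th=np.radians(9.1);d=m[:2]-[520,143];print("rack frame",d@[np.cos(th),np.sin(th)],d@[-np.sin(th),np.cos(th)])
crop(c,215,170,290,255,8,"pics/tz.png");crop(s,260,205,350,300,6,"pics/sz.png")
E
```

```text
[224 192] [271 186]
[564.8 206.2 118. ] [581.3  93.8 118. ] [573.1 150.  118. ] 113.7
rack frame 53.494225433234185 -1.4794893371728417
```

View pics/sz.png

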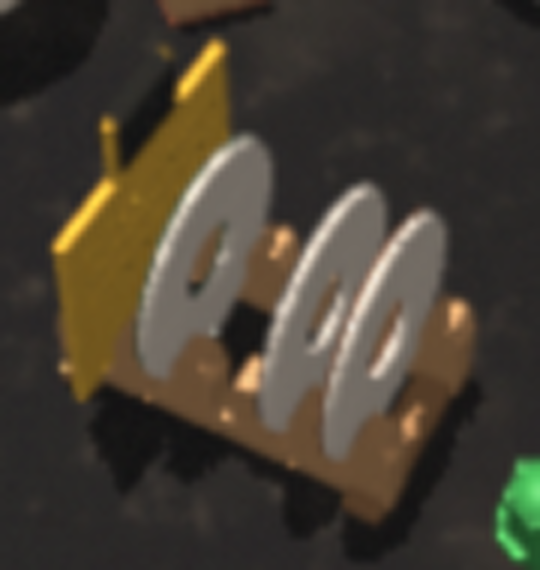

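The guard measures rack x about 53 mm (slot at 52) and about 1.5 mm off centre. It is upright and fully down, so I'm handing in.

```bash
python3 -c "
from rig import job;print(job.finish_job())"
```

```text
the job is handed in; nothing more can be done
None
```

The job is done and handed in at about 23 s of the 72 s allowed. The yellow guard stands in the rack's free end slot (x 52 mm), and the nut is off the spindle and held in the gripper.

- **Guard:** it was lowered until it stopped at the slot-floor height with 9 N, then let go. The last look showed it upright, at rack x of about 53 mm and about 1.5 mm off centre.
- **Thread:** the spindle has a left-hand thread. Anticlockwise met a stop at about 2.2 N m, while clockwise turned freely.
- **Nut:** I regripped once, turned it about 230° in all while rising with the thread, then lifted it. It is still held at 39 mm jaw opening, with its rim an estimated 9 cm above the bare spindle.
- **Other things:** the spare discs and the rest of the table look unmoved by eye in the last pictures; I did not measure them.

No check failed. The only disagreements were 1–2 mm between camera estimates of the same point, which is within the calibration.

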